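# Load the footed tray evenly with two tins

### The job

Load the two tins into the empty wooden tray, standing upright, one on each side of its middle and each about halfway between the middle and that end, so that the load is even. The tray is light and stands on a short foot: set the tins down gently, and let it neither tip nor slide from its place. Leave the honey jar, the salt shaker and the garlic where they are.

Things in the scene. Friction and masses are not known exactly. Their poses are not given: they have to be found in the camera images.
- tray: Light (about 0.12 kg) loose pale wooden tray, open on top, 122 x 302 mm outside, 110 x 290 mm inside; origin on the worktop under its centre, x across its width, y along its length, z up. A foot block 104 mm (x) by 120 mm (y), 18 mm high, carries its middle; the ends overhang, so one tin alone near an end tips it. Level at first.
- tray_middle (a point): Centre of the tray's inner floor, 23 mm above the worktop; axes as the tray's. The tins' spots lie on its y axis, at +72 and -72 mm (halfway to each end wall); one tin alone there does not tip the tray. The rim stands 14 mm above this floor and is 6 mm thick; a thin steel loop on each end wall rises to 58 mm above the worktop.
- tin_1_centre (a point): Centre (half-way up, 36 mm above its underside) of one of two equal metal food tins with grey metal tops and a label that is dark blue in front and whitish behind: upright cylinder 58 mm in diameter, 72 mm high, about 0.18 kg, z up. It stands on the worktop.
- tin_2_centre (a point): The same point of the other tin, equal in shape and size. Either tin may go on either side of the tray.
- honey_jar_centre (a point): Centre of a glass honey jar with a yellow lid, 65 mm in diameter, 95 mm high (centre 47.5 mm up). A bystander: leave it.
- salt_shaker_centre (a point): Centre of a white salt shaker, 44 mm in diameter, 90 mm high (centre 45 mm up). A bystander: leave it.
- garlic_centre (a point): Centre of a garlic bulb, about 56 mm in every direction (centre 28 mm up). A bystander: leave it.
Not all that is in view belongs to the job. Leave any orange look-alike of the part that bears tin_2_centre alone.

How it is judged:
At the end, for the whole second after the job is handed in: Both tins stand upright (within 6 degrees) on the tray's floor, inside its rim, one on each side of the middle, each centre 50 to 94 mm from the middle along the tray's length; the tray is level (within 3 degrees), at rest on its foot on the worktop, and no more than 30 mm from where it stood (((y of tin_1_centre in the frame of tray_middle between 0.05 and 0.094 m and y of tin_2_centre in the frame of tray_middle between -0.094 and -0.05 m) or (y of tin_2_centre in the frame of tray_middle between 0.05 and 0.094 m and y of tin_1_centre in the frame of tray_middle between -0.094 and -0.05 m)) and x of tin_1_centre in the frame of tray_middle between -0.035 and 0.035 m and x of tin_2_centre in the frame of tray_middle between -0.035 and 0.035 m and z of each of tin_1_centre, tin_2_centre in the frame of tray_middle below 0.042 m and angle between each of tin_1_centre, tin_2_centre's own z axis and vertical below 0.1 rad and angle between tray's own z axis and vertical below 0.05 rad and height (world z) of tray_middle below 0.03 m and distance of tray from where it was at the start of the episode below 0.03 m and linear speed of tray below 0.02 m/s); the robot touches nothing.
It fails at once if the tray tips (more than 7 degrees) (angle between tray's own z axis and vertical above 0.12 rad).
It fails at once if the tray is pushed or slides more than 40 mm (distance of tray from where it was at the start of the episode above 0.04 m).
It fails at once if a tin is dropped or slammed into the tray (more than 40 N) (contact force between any of tin_1, tin_2 and tray above 40 N).
It fails at once if the honey jar, salt shaker or garlic is shifted more than 30 mm (distance of any of honey_jar_centre, salt_shaker_centre, garlic_centre from where it was at the start of the episode above 0.03 m).
It also fails if it takes over 64 s, if anything falls off the work surface, if the arm or the gripper's body presses on something with over 40 N, if the wrist force passes 120 N, or if a joint passes its speed limit or range.

### The arm

A 6-joint arm with a two-finger parallel gripper is mounted at the origin on a cart in front of the work surface, level with it; the furniture and walls round the work are solid. World frame = base frame: x ahead of the robot, y to its left, z up, the work surface at z = 0. Lengths are in m, angles in rad, forces in N, time in s.
With the tool pointing down it reaches from about 0.35 to 0.975 m from the base axis. Payload 7.1 kg.
Tool frame: the origin (TCP) lies at the very end of the fingers, on their centre line; the grasp point (between the pads) lies behind it (arm.pinch_z is the z of the grasp point in the tool frame, in m); z points along the fingers, y is the line along which they close (so a half turn about z gives the same grasp; the last joint's range is limited). The gripper opens to 88 mm and grips with 3 to 60 N. Pads are 20 mm wide; open, the fingers measure 115 mm over their backs; the gripper's body (75 mm by 178 mm) begins 61 mm behind the grasp point.
Start: joints at [-1.241, 0.423, 1.63, -0, 1.089, -0.019], TCP at [0.214, -0.587, 0.223] pointing down, gripper open.
Joint ranges: [-3, 3], [-0.9, 2.11], [0.09, 2.58], [-1.31, 4.45], [0.11, 2.69], [-2.54, 2.54]. Speed limits (rad/s): [2.39, 2.39, 3.01, 3.14, 3.14, 3.14].

### API

Orientations are given as a unit quaternion [w, x, y, z].
In Python, from station import arm, snapshot gives the robot as it stands. The module is installed in compiled form; this text tells all that it offers.
- The arm moves only by the shell command python3 -m crank 'ROWS'. ROWS is JSON, a list of rows, each a list of 7 numbers: the turn, a rotation vector about the tool's x, y, z in degrees, then the shift along the tool's x, y, z in cm, then the closure, from 0 (fully open) to 1 (shut). In form: [[wx, wy, wz, dx, dy, dz, jaw], ...]. A call has 1 to 5 rows; each row shifts and turns the commanded pose from where the row before left it, along the tool's axes as they then stand; what a row does not reach is not made up. A row lasts 1/10 s, in which the tool goes at most 50 mm and 8.59 degrees, less where a joint would pass 70% of its speed; a pose out of reach is approached as far as the arm can. A call with a gripper value outside its range is refused whole. The fingers move at their own pace and stop on an object; the grip force is fixed at half the most. Time passes only in rows, so rows that do not move let the fingers close. It gives the time, the measured TCP pose, the force, the opening and the grip force at its end, in the units of the state.
- arm.state(): the state, without advancing time (a new reading comes with each control period).
- snapshot(name): name is "side" or "top"; returns a dict with "frame" (400x640x3 uint8, red, green, blue), "intrinsics" (3x3 intrinsics, pixels), "extrinsics" (4x4, takes a point from camera to world coordinates). Camera axes: x right, y down, z forward; pixel columns grow to the right and rows downward; lengths in m; the calibration is good to about 2 mm. A picture is of the moment at which its call begins. There is no depth.
- arm.close_job(): hands the job in; it is judged then, once.
The state is a dict: "time": time; "qpos": joint angles; "dq": joint speeds; "joint_efforts": joint torques, N m; "tool_pos": TCP position; "tool_rot": TCP orientation; "ft_force": force on the tool from outside, world axes, zero at the start; "torque": the same for the moment, N m; "opening": finger opening in m; "gripper_force": force on a finger pad.
Only numpy, scipy, OpenCV 4.12 (cv2) and the standard library are available. Lean on these libraries where they do the work, as an engineer would, in place of code of your own. Each camera call takes 0.05 s, during which the arm holds its last target. There are 200 camera calls.

## Working session

There is one attempt and no reset: what is moved stays moved. The work goes in short steps, Python scripts to look and compute and a shell command to move; the robot and the scene stay as the last step left them, time stands still between calls to the robot, and variables do not carry over. Pictures are saved under pics/ and viewed, at most 10 in all, crops included, and the job is handed in when it is done.

```bash
mkdir -p pics
python3 - <<'E'
from station import arm, snapshot
import cv2,numpy as np
for n in("top","side"):
    s=snapshot(n); cv2.imwrite(f"pics/{n}0.png",s["frame"][:,:,::-1]); print(n,s["intrinsics"].tolist(),np.round(s["extrinsics"],4).tolist())
st=arm.state(); print(st, arm.pinch_z)
E
```

```text
top [[519.5913454564164, 0.0, 319.3950726228078], [0.0, 519.5913454564164, 201.7939066607861], [0.0, 0.0, 1.0]] [[0.3529, -0.8851, 0.3034, 0.0696], [-0.9356, -0.3308, 0.1232, -0.1473], [-0.0087, -0.3273, -0.9449, 1.6596], [0.0, 0.0, 0.0, 1.0]]
side [[365.0486073958627, 0.0, 327.0684253833294], [0.0, 365.0486073958627, 198.18327782506503], [0.0, 0.0, 1.0]] [[0.9924, -0.0602, 0.1069, 0.4632], [-0.1223, -0.4134, 0.9023, -0.915], [-0.0101, -0.9086, -0.4176, 0.5177], [0.0, 0.0, 0.0, 1.0]]
{'time': 0.1, 'qpos': array([-1.24098038e+00,  4.23743938e-01,  1.63059191e+00,  1.32806425e-05,
        1.08859274e+00, -1.90216408e-02]), 'dq': array([-0.00094699,  0.00015647, -0.00322366,  0.00012789, -0.00102778,
        0.00020033]), 'joint_efforts': array([ 4.31592980e-04, -5.45613348e+01, -2.74326146e+01,  6.45690970e-02,
        1.87902135e-02, -3.30635794e-05]), 'tool_pos': array([ 0.2134849 , -0.58688823,  0.22200073]), 'tool_rot': array([-6.60827432e-04,  9.84827881e-01,  1.73532703e-01, -9.75725326e-05]), 'ft_force': array([-0.23404673, -0.32482033, -0.02415157]), 'torque': array([ 0.00791736,  0.02695451, -0.02342449]), 'gripper_force': 0.0, 'opening': 0.08751190995958821} -0.0187
```

View pics/top0.png

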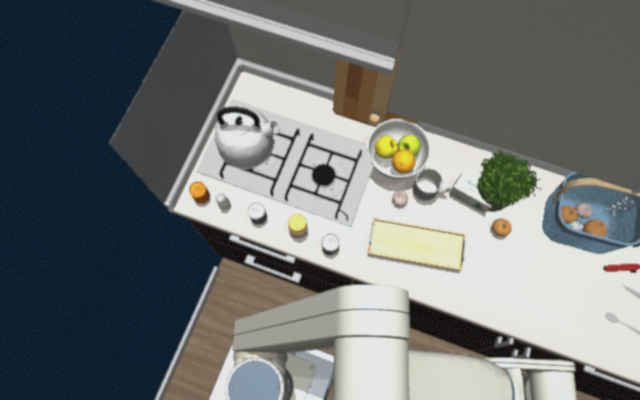

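View pics/side0.png

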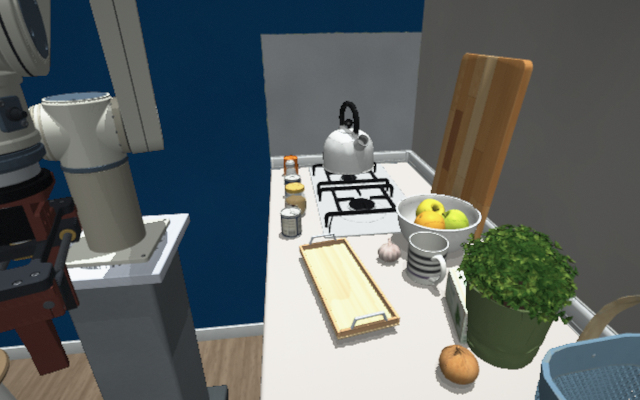

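Top picture, left to right: an orange thing (199,191), the white shaker (222,202), a grey-topped thing (257,212), the yellow-lidded honey jar (298,225) and a grey-topped thing (331,243). The tray is centred near (416,245), with the garlic at (400,198). The tins should be (257,212) and (331,243), because both have grey tops and dark sides. The orange one is the look-alike. I'll check this in an enlarged crop.

Run:
```python
import cv2,numpy as np
t=cv2.imread("pics/top0.png"); s=cv2.imread("pics/side0.png")
a=cv2.resize(t[170:280,180:480],(800,293),interpolation=cv2.INTER_CUBIC)   # 2.667x
b=cv2.resize(s[150:345,260:420],(0,0),fx=1.5,fy=1.5)
b=cv2.resize(s[150:250,260:420],(480,300),interpolation=cv2.INTER_CUBIC) #3x
c=np.zeros((593,800,3),np.uint8); c[:293]=a; c[293:,:480]=b
cv2.imwrite("pics/crop1.png",c)
```

```text
(no output)
```

View pics/crop1.png

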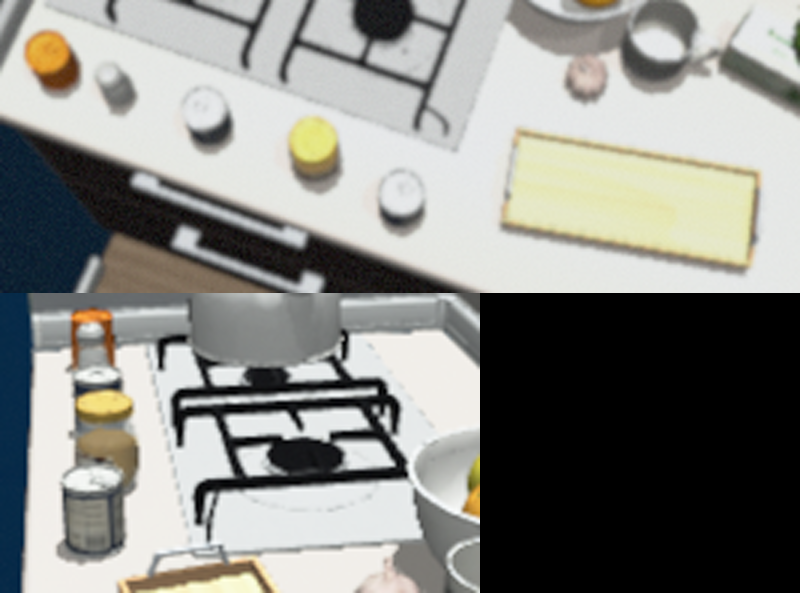

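Confirmed. Tin A's top is at (257.2,211.3) and tin B's at (330.4,242.4), both grey-topped with a dark/whitish label. The orange one is at (199,191), beside the shaker at (221,198). Now the positions.

```bash
cat > h.py <<'E'
import numpy as np
from scipy.spatial.transform import Rotation as R
def ray(s,u,v,z):
    K,E=s["intrinsics"],s["extrinsics"]
    d=E[:3,:3]@np.linalg.solve(K,[u,v,1]); o=E[:3,3]
    return (o+d*(z-o[2])/d[2])[:2]
def proj(s,p):
    K,E=s["intrinsics"],s["extrinsics"]; c=K@(E[:3,:3].T@(np.array(p)-E[:3,3])); return c[:2]/c[2]
def tool(st):
    return np.array(st["tool_pos"]),R.from_quat(np.roll(st["tool_rot"],-1))
def delta(st,target,yaw=None):
    """shift (cm, tool axes) to a world point; and yaw of tool y axis in world"""
    p,r=tool(st); y=r.apply([0,1,0])
    return np.round(100*r.inv().apply(np.array(target)-p),2), round(np.degrees(np.arctan2(y[1],y[0])),1)
E
python3 - <<'E'
from h import *
from station import arm,snapshot
t=snapshot("top"); s=snapshot("side"); st=arm.state()
c=lambda x,y:(180+x/2.667-.3,170+y/2.664-.3)
for n,p,z in(("A",(206,110),.072),("B",(401,193),.072),("honey",(315,146),.095),("salt",(111,73),.09),("garlic",(586,76),.035)):
    w=ray(t,*c(*p),z); print(n,w.round(4),"side px",proj(s,[*w,z]).round(1))
q=np.array([ray(t,*c(*p),.037) for p in((518,130),(760,172),(749,270),(503,227))]); m=q.mean(0)
print(q.round(4).tolist(),m.round(4)); a=(q[1]+q[2]-q[0]-q[3])/2; print(np.linalg.norm(a),np.linalg.norm(q[0]-q[3]),np.degrees(np.arctan2(a[1],a[0])))
u=a/np.linalg.norm(a); 
for k in(-.072,.072):print(m+k*u)
for x in q: print("side",proj(s,[*x,.037]).round(1))
print(delta(st,[0,0,0])[1])
E
```

```text
A [0.4797 0.2369] side px [291.4 176.7]
B [ 0.4653 -0.0192] side px [289.3 210.8]
honey [0.4776 0.0936] side px [291.9 186.8]
salt [0.4782 0.3582] side px [289.6 160.1]
garlic [ 0.6957 -0.1793] side px [386.8 247.6]
[[0.5989, -0.1229], [0.6509, -0.4139], [0.5302, -0.4339], [0.4774, -0.1451]] [ 0.5643 -0.2789]
0.2946426895790692 0.12347599696347254 -79.76090097857012
[ 0.5515488  -0.20809657]
[ 0.57714571 -0.3498033 ]
side [343.8 237.9]
side [397.5 316.6]
side [334.2 331.1]
side [296.5 246. ]
-70.0
```

```bash
cat > d.py <<'E'
import sys
from h import *
from station import arm
st=arm.state(); v=list(map(float,sys.argv[1:4]))
print("t",round(st["time"],2),"tcp",tool(st)[0].round(4),"tool z",tool(st)[1].apply([0,0,1]).round(3),"delta cm/yaw",delta(st,v),"F",st["ft_force"].round(1),"open",round(st["opening"],4),"grip",round(st["gripper_force"],1))
E
python3 - <<'E'
from h import *
from station import snapshot
s=snapshot("side")
for n,u,v,z in(("A",292.7,178.3,.072),("B",291.3,211.7,.072),("t",300,247,.037),("t",345,239,.037),("t",396,320,.037),("t",336,334,.037)): print(n,ray(s,u,v,z).round(4))
E
python3 -m crank '[[0,0,5,0,0,0,0],[0,0,5,0,0,0,0]]'; python3 d.py 0.468 -0.021 0.19
```

```text
A [0.4835 0.2215]
B [ 0.4705 -0.0252]
t [ 0.4857 -0.1506]
t [ 0.6009 -0.1288]
t [ 0.6456 -0.422 ]
t [ 0.5324 -0.4409]
time: 0.45
tool_pos: [0.2136, -0.5872, 0.2225]
tool_rot: [-0.0, 0.996, 0.085, -0.0]
ft_force: [-0.2, -0.4, -0.6]
opening: 0.088
gripper_force: 0.0
t 0.45 tcp [ 0.2136 -0.5872  0.2225] tool z [-0.  0. -1.] delta cm/yaw (array([ 34.7 , -51.47,   3.26]), np.float64(-80.2)) F [-0.2 -0.4 -0.6] open 0.088 grip 0.0
```

```bash
python3 -m crank '[[0,0,0,2.7,-4,0,0],[0,0,0,2.7,-4,0,0],[0,0,0,2.7,-4,0,0],[0,0,0,2.7,-4,0,0],[0,0,0,2.7,-4,0,0]]' >/dev/null; python3 -m crank '[[0,0,0,2.7,-4,0,0],[0,0,0,2.7,-4,0,0],[0,0,0,2.7,-4,0,0],[0,0,0,2.7,-4,0,0],[0,0,0,0,0,0,0]]'; python3 d.py 0.468 -0.021 0.19
```

```text
time: 1.45
tool_pos: [0.3919, -0.1863, 0.2228]
tool_rot: [-0.0, 0.996, 0.09, 0.0]
ft_force: [-0.2, -0.7, 0.6]
opening: 0.0876
gripper_force: 0.0
t 1.45 tcp [ 0.3919 -0.1863  0.2228] tool z [ 0.     0.001 -1.   ] delta cm/yaw (array([ 10.45, -14.9 ,   3.3 ]), np.float64(-79.7)) F [-0.2 -0.7  0.6] open 0.0876 grip 0.0
```

```bash
python3 -m crank '[[0,0,0,2.6,-3.7,0,0],[0,0,0,2.6,-3.7,0,0],[0,0,0,2.6,-3.7,0,0],[0,0,0,2.6,-3.7,3.3,0],[0,0,0,0,0,0,0]]' >/dev/null; python3 -m crank '[[0,0,0,0,0,0,0]]' >/dev/null; python3 d.py 0.468 -0.021 0.031
python3 - <<'E'
from station import snapshot
import cv2,numpy as np
s=snapshot("top")["frame"][:,:,::-1]; a=cv2.resize(s[170:280,180:480],(800,293),interpolation=cv2.INTER_CUBIC)
b=cv2.resize(snapshot("side")["frame"][130:250,220:480,::-1],(650,300),interpolation=cv2.INTER_CUBIC)
c=np.zeros((593,800,3),np.uint8);c[:293]=a;c[293:,:650]=b;cv2.imwrite("pics/p2.png",c)
E
```

```text
t 2.05 tcp [ 0.4648 -0.0313  0.1926] tool z [-0.002 -0.    -1.   ] delta cm/yaw (array([ 0.53, -0.95, 16.16]), np.float64(-79.9)) F [-0.5 -0.9 -0.6] open 0.088 grip 0.0
```

View pics/p2.png

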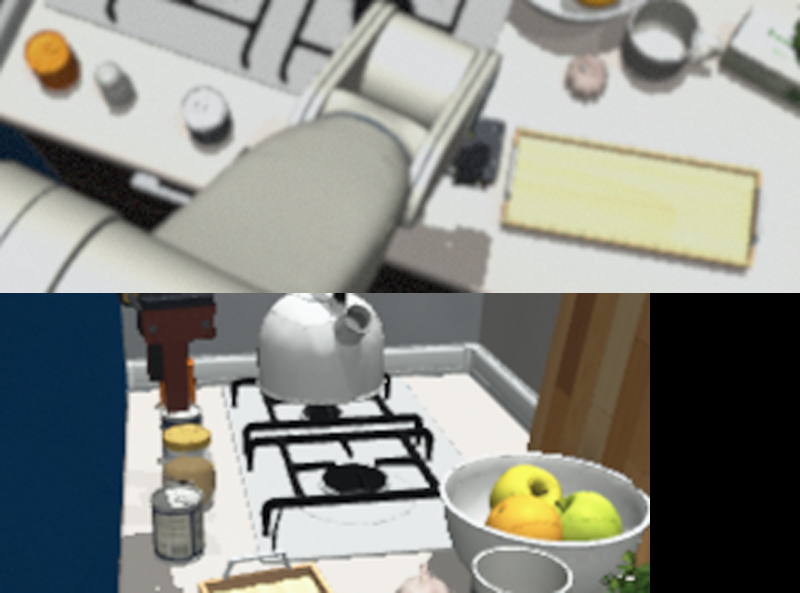

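The top view shows tin A, the honey side and the tray unmoved. The side view shows the finger directly above tin B, at about (178,495) in the crop, so I'll descend.

```bash
python3 -m crank '[[0,0,0,0.5,-0.9,4,0],[0,0,0,0,0,4,0],[0,0,0,0,0,3.5,0],[0,0,0,0,0,2.5,0],[0,0,0,0,0,2,0]]' >/dev/null; python3 -m crank '[[0,0,0,0,0,0,0],[0,0,0,0,0,0,0]]'>/dev/null; python3 d.py 0.468 -0.021 0.031
```

```text
t 2.85 tcp [ 0.4689 -0.0227  0.0339] tool z [ 0. -0. -1.] delta cm/yaw (array([-0.06, -0.18,  0.29]), np.float64(-80.1)) F [-0.2  0.6  0.7] open 0.0878 grip 0.0
```

```bash
python3 -m crank '[[0,0,0,0,0,0.2,0.5],[0,0,0,0,0,0,0.7],[0,0,0,0,0,0,0.7],[0,0,0,0,0,0,0.7],[0,0,0,0,0,0,0.7]]' >/dev/null; python3 -m crank '[[0,0,0,0,0,0,0.7],[0,0,0,0,0,0,0.7]]'>/dev/null; python3 d.py 0.468 -0.021 0.19; python3 -m crank '[[0,0,0,0,0,-1,0.7],[0,0,0,0,0,-2,0.7],[0,0,0,0,0,-3.5,0.7],[0,0,0,0,0,-4.5,0.7],[0,0,0,0,0,-4,0.7]]' >/dev/null;python3 -m crank '[[0,0,0,0,0,0,0.7]]' >/dev/null;python3 d.py 0.578 -0.353 0.19
```

```text
t 3.55 tcp [ 0.4689 -0.0214  0.0317] tool z [ 0.001  0.    -1.   ] delta cm/yaw (array([ -0.07,  -0.05, -15.83]), np.float64(-80.0)) F [-0.9  0.7  6.5] open 0.0569 grip 30.0
t 4.15 tcp [ 0.4718 -0.0217  0.1864] tool z [ 0.01  -0.001 -1.   ] delta cm/yaw (array([ 4.71, 34.47, -0.23]), np.float64(-80.0)) F [ 0.8  0.2 -1.5] open 0.0569 grip 30.0
```

```bash
python3 -m crank '[[0,0,0,0.2,1.5,0,0.7],[0,0,0,0.4,3,0,0.7],[0,0,0,0.5,4,0,0.7],[0,0,0,0.6,4,0,0.7],[0,0,0,0.6,4,0,0.7]]' >/dev/null; python3 -m crank '[[0,0,0,0.6,4,0,0.7],[0,0,0,0.6,4,0,0.7],[0,0,0,0.5,4,0,0.7],[0,0,0,0.4,3.5,0,0.7],[0,0,0,0.3,2,0,0.7]]' >/dev/null; python3 -m crank '[[0,0,0,0,0,0,0.7],[0,0,0,0,0,0,0.7],[0,0,0,0,0,0,0.7]]' >/dev/null; python3 d.py 0.578 -0.353 0.0547
```

```text
t 5.45 tcp [ 0.5727 -0.3471  0.1798] tool z [-0.002  0.002 -1.   ] delta cm/yaw (array([ 0.44,  0.7 , 12.5 ]), np.float64(-80.0)) F [-0.1  0.7 -1.6] open 0.0568 grip 30.0
```

```bash
python3 -m crank '[[0,0,0,0.4,0.7,3,0.7],[0,0,0,0,0,3,0.7],[0,0,0,0,0,2.5,0.7],[0,0,0,0,0,1.5,0.7],[0,0,0,0,0,0,0.7]]' >/dev/null; python3 -m crank '[[0,0,0,0,0,0,0.7],[0,0,0,0,0,0,0.7]]' >/dev/null; python3 d.py 0.578 -0.353 0.0547
python3 - <<'E'
from station import snapshot
import cv2,numpy as np
s=snapshot("top")["frame"][:,:,::-1]; a=cv2.resize(s[170:280,180:480],(800,293),interpolation=cv2.INTER_CUBIC)
b=cv2.resize(snapshot("side")["frame"][200:350,220:480,::-1],(520,300),interpolation=cv2.INTER_CUBIC)
c=np.zeros((593,800,3),np.uint8);c[:293]=a;c[293:,:520]=b;cv2.imwrite("pics/p3.png",c)
E
```

```text
t 6.15 tcp [ 0.58   -0.3548  0.0828] tool z [ 0.002 -0.001 -1.   ] delta cm/yaw (array([-0.17, -0.21,  2.81]), np.float64(-80.0)) F [ 0.  -0.2 -0.7] open 0.0572 grip 30.0
```

View pics/p3.png

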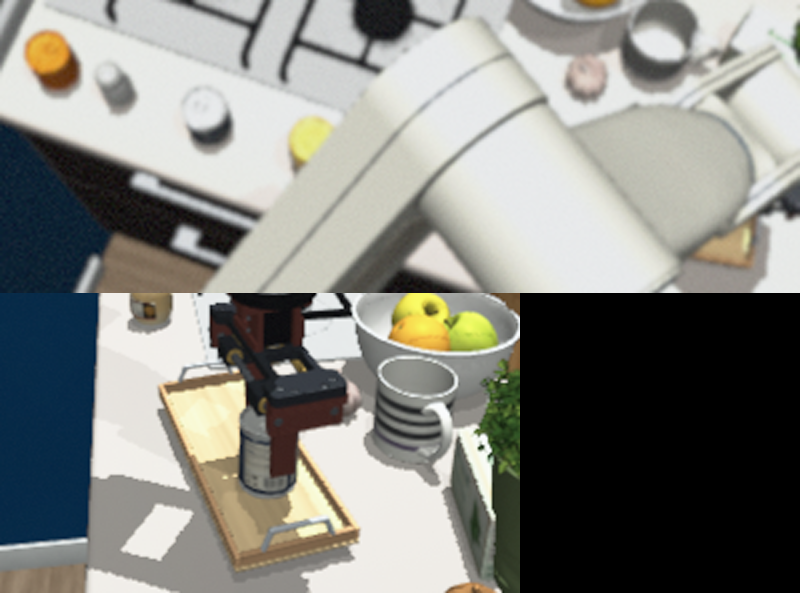

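The tin hangs upright above the right half of the tray, with its foot at (268,488) in the crop, and the tray is level. I'll shift slightly toward the middle for tipping margin, then lower gently.

```bash
python3 -m crank '[[0,0,0,-0.2,-1,0.5,0.7],[0,0,0,0,0,0.6,0.7],[0,0,0,0,0,0.5,0.7],[0,0,0,0,0,0.3,0.7],[0,0,0,0,0,0,0.7]]' >/dev/null;  python3 -m crank '[[0,0,0,0,0,0.2,0.7],[0,0,0,0,0,0,0.7],[0,0,0,0,0,0,0.7]]' >/dev/null; python3 d.py 0.5764 -0.345 0.0547
```

```text
t 7.05 tcp [ 0.5753 -0.345   0.0602] tool z [ 0. -0. -1.] delta cm/yaw (array([0.11, 0.02, 0.55]), np.float64(-80.0)) F [-0.  -0.2 -2.3] open 0.0568 grip 30.0
```

```bash
python3 -m crank '[[0,0,0,0.1,0,0.2,0.7],[0,0,0,0,0,0.1,0.7],[0,0,0,0,0,0,0.7],[0,0,0,0,0,0,0.7]]';  python3 -m crank '[[0,0,0,0,0,0.1,0.7],[0,0,0,0,0,0,0.7],[0,0,0,0,0,0,0.7]]' >/dev/null; python3 d.py 0.5764 -0.345 0.0547
```

```text
time: 7.45
tool_pos: [0.5763, -0.3447, 0.0572]
tool_rot: [-0.0, 0.996, 0.087, -0.0]
ft_force: [-0.2, 0.8, -1.6]
opening: 0.0571
gripper_force: 30.0
t 7.75 tcp [ 0.5763 -0.3448  0.0562] tool z [ 0. -0. -1.] delta cm/yaw (array([0.01, 0.03, 0.15]), np.float64(-80.0)) F [-0.5 -1.2 -1.4] open 0.057 grip 30.0
```

```bash
python3 -m crank '[[0,0,0,0,0,0.05,0.7],[0,0,0,0,0,0.05,0.7],[0,0,0,0,0,0,0.7],[0,0,0,0,0,0,0.7]]'|sed -n '2p;4p';  python3 -m crank '[[0,0,0,0,0,0.05,0.7],[0,0,0,0,0,0,0.7],[0,0,0,0,0,0,0.7]]' |sed -n '2p;4p'
```

```text
tool_pos: [0.5763, -0.3447, 0.0552]
ft_force: [-0.8, -0.2, -2.1]
tool_pos: [0.5763, -0.3448, 0.0548]
ft_force: [-0.3, -0.4, -0.5]
```

```bash
python3 -m crank '[[0,0,0,0,0,0.05,0.7],[0,0,0,0,0,0,0.7],[0,0,0,0,0,0,0.7]]'|sed -n '2p;4p';  python3 -m crank '[[0,0,0,0,0,0,0.33],[0,0,0,0,0,0,0.2],[0,0,0,0,0,0,0],[0,0,0,0,0,0,0],[0,0,0,0,0,0,0]]' |sed -n '2p;4,5p'
```

```text
tool_pos: [0.5764, -0.3448, 0.0548]
ft_force: [-1.9, 0.9, 4.8]
tool_pos: [0.5763, -0.3447, 0.0541]
ft_force: [0.5, 0.4, -0.2]
opening: 0.0863
```

Contact gave about 5 N, then the tin was released. Rising now and looking.

```bash
python3 -m crank '[[0,0,0,0,0,-1,0],[0,0,0,0,0,-3,0],[0,0,0,0,0,-4,0],[0,0,0,0,0,-4,0],[0,0,0,0,0,-3,0]]' >/dev/null; python3 -m crank '[[0,0,0,0,0,0,0]]' >/dev/null; python3 d.py 0.4815 0.229 0.19
python3 - <<'E'
from station import snapshot
import cv2,numpy as np
b=cv2.resize(snapshot("side")["frame"][150:350,220:480,::-1],(780,600),interpolation=cv2.INTER_CUBIC)
cv2.imwrite("pics/p4.png",b)
E
```

```text
t 9.85 tcp [ 0.5789 -0.3463  0.2105] tool z [ 0.008 -0.005 -1.   ] delta cm/yaw (array([  0.37, -58.36,   1.68]), np.float64(-80.0)) F [ 0.4 -0.1  0.4] open 0.088 grip 0.0
```

View pics/p4.png

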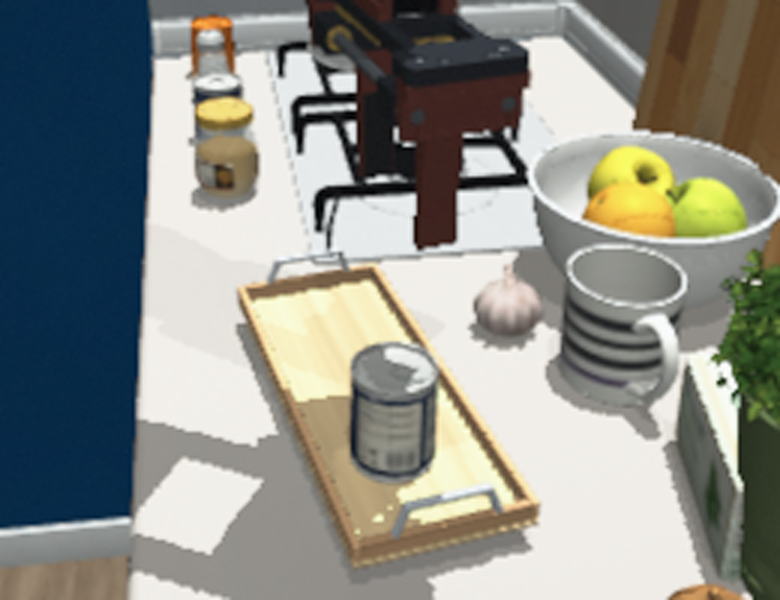

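Tin B stands upright at about (393,410) in the crop and the tray is level and in place. On to tin A.

```bash
python3 -m crank '[[0,0,0,0,-3,0,0],[0,0,0,0,-5,0,0],[0,0,0,0,-5,0,0],[0,0,0,0,-5,0,0],[0,0,0,0,-5,0,0]]' >/dev/null; python3 -m crank '[[0,0,0,0,-5,0,0],[0,0,0,0,-5,0,0],[0,0,0,0,-5,0,0],[0,0,0,0,-5,0,0],[0,0,0,0,-5,0,0]]' >/dev/null; python3 -m crank '[[0,0,0,0.3,-4,0,0],[0,0,0,0,-4,0,0],[0,0,0,0,0,0,0],[0,0,0,0,0,0,0]]' >/dev/null; python3 d.py 0.4815 0.229 0.19
```

```text
t 11.3 tcp [0.4811 0.2076 0.2031] tool z [-0.002 -0.001 -1.   ] delta cm/yaw (array([ 0.42, -2.1 ,  1.31]), np.float64(-79.9)) F [-0.2 -0.7 -0.3] open 0.0878 grip 0.0
```

```bash
python3 -m crank '[[0,0,0,0.4,-2.4,2,0],[0,0,0,0,0,3,0],[0,0,0,0,0,2,0],[0,0,0,0,0,0,0],[0,0,0,0,0,0,0]]' >/dev/null; python3 d.py 0.481 0.232 0.031
python3 - <<'E'
from station import snapshot
import cv2,numpy as np
b=cv2.resize(snapshot("side")["frame"][100:240,220:400,::-1],(771,600),interpolation=cv2.INTER_CUBIC)
cv2.imwrite("pics/p5.png",b)
E
```

```text
t 11.8 tcp [0.4819 0.2304 0.134 ] tool z [-0.001 -0.001 -1.   ] delta cm/yaw (array([-0.05, -0.18, 10.3 ]), np.float64(-80.1)) F [-0.4 -1.   0.3] open 0.0875 grip 0.0
```

View pics/p5.png

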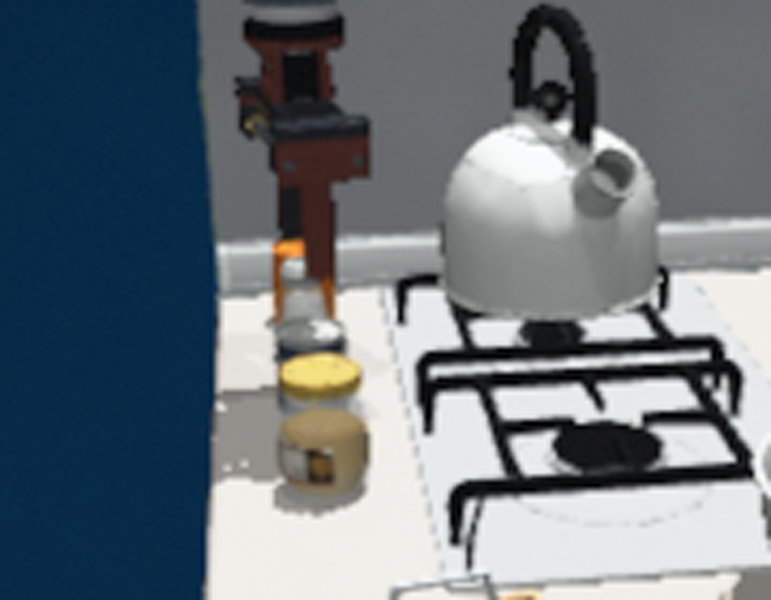

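The near finger is in line with tin A's top at (310,330) and clear of the honey jar (320,375). Descending with a force check.

```bash
python3 -m crank '[[0,0,0,0,-0.1,2.5,0],[0,0,0,0,0,2.5,0],[0,0,0,0,0,1,0],[0,0,0,0,0,0,0]]' |sed -n '2p;4p'; python3 -m crank '[[0,0,0,0,0,2,0],[0,0,0,0,0,2,0],[0,0,0,0,0,0,0],[0,0,0,0,0,0,0]]'>/dev/null; python3 d.py 0.481 0.232 0.031
```

```text
tool_pos: [0.4815, 0.2321, 0.0739]
ft_force: [-0.6, -0.2, 0.1]
t 12.65 tcp [0.4824 0.2328 0.0353] tool z [ 0.001  0.    -1.   ] delta cm/yaw (array([-0.15,  0.06,  0.43]), np.float64(-80.0)) F [-0.  -0.5  1.1] open 0.088 grip 0.0
```

```bash
python3 -m crank '[[0,0,0,-0.1,0,0.4,0.3],[0,0,0,0,0,0,0.7],[0,0,0,0,0,0,0.7],[0,0,0,0,0,0,0.7],[0,0,0,0,0,0,0.7]]' >/dev/null; python3 -m crank '[[0,0,0,0,0,0,0.7],[0,0,0,0,0,0,0.7]]'>/dev/null; python3 d.py 0.481 0.232 0.19; python3 -m crank '[[0,0,0,0,0,-1,0.7],[0,0,0,0,0,-2,0.7],[0,0,0,0,0,-4,0.7],[0,0,0,0,0,-5,0.7],[0,0,0,0,0,-4,0.7]]' >/dev/null;python3 -m crank '[[0,0,0,0,0,-1,0.7],[0,0,0,0,0,0,0.7]]' >/dev/null;python3 d.py 0.553 -0.216 0.19
```

```text
t 13.35 tcp [0.4812 0.2328 0.0307] tool z [ 0.001  0.001 -1.   ] delta cm/yaw (array([ -0.02,   0.07, -15.93]), np.float64(-80.0)) F [-0.2  1.7  5.6] open 0.057 grip 30.0
t 14.05 tcp [0.4813 0.2326 0.2017] tool z [ 0.003  0.001 -1.   ] delta cm/yaw (array([-0.72, 45.42,  1.14]), np.float64(-80.0)) F [-0.3 -0.2 -2.5] open 0.0569 grip 30.0
```

```bash
python3 -m crank '[[0,0,0,0,1.5,0,0.7],[0,0,0,0,3,0,0.7],[0,0,0,-0.1,4.5,0,0.7],[0,0,0,-0.1,4.5,0,0.7],[0,0,0,-0.1,4.5,0,0.7]]' >/dev/null; python3 -m crank '[[0,0,0,-0.1,4.5,0,0.7],[0,0,0,-0.1,4.5,0,0.7],[0,0,0,-0.1,4.5,0,0.7],[0,0,0,-0.1,4.5,0,0.7],[0,0,0,0,4.5,0,0.7]]' >/dev/null; python3 -m crank '[[0,0,0,0,2.5,0,0.7],[0,0,0,0,1.5,0,0.7],[0,0,0,0,0,0,0.7],[0,0,0,0,0,0,0.7],[0,0,0,0,0,0,0.7]]' >/dev/null; python3 d.py 0.553 -0.217 0.0838
```

```text
t 15.55 tcp [ 0.5504 -0.2056  0.1996] tool z [-0.001  0.001 -1.   ] delta cm/yaw (array([ 0.07,  1.18, 11.58]), np.float64(-79.9)) F [ 0.3  0.4 -2.1] open 0.057 grip 30.0
```

```bash
python3 -m crank '[[0,0,0,0,1.2,3,0.7],[0,0,0,0,0,3,0.7],[0,0,0,0,0,3,0.7],[0,0,0,0,0,2.3,0.7],[0,0,0,0,0,0,0.7]]' >/dev/null; python3 -m crank '[[0,0,0,0,0,0,0.7],[0,0,0,0,0,0,0.7]]' >/dev/null; python3 d.py 0.553 -0.217 0.0538
python3 - <<'E'
from station import snapshot
import cv2,numpy as np
b=cv2.resize(snapshot("side")["frame"][150:350,220:480,::-1],(780,600),interpolation=cv2.INTER_CUBIC)
cv2.imwrite("pics/p6.png",b)
E
```

```text
t 16.25 tcp [ 0.5542 -0.2187  0.0888] tool z [ 0.002 -0.001 -1.   ] delta cm/yaw (array([-0.1 , -0.19,  3.5 ]), np.float64(-80.0)) F [ 0.5  0.1 -0.5] open 0.0567 grip 30.0
```

View pics/p6.png

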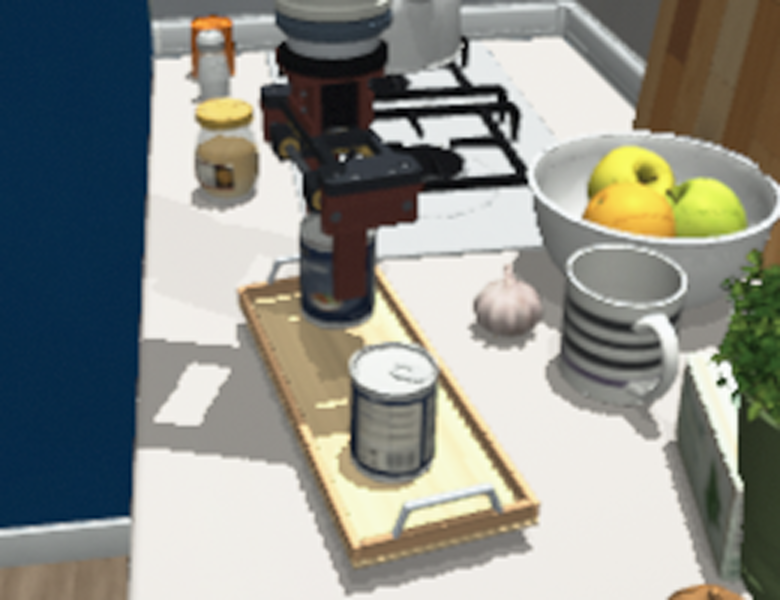

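Tin A (338,270 in the crop) hangs upright over the tray's left half, and tin B still stands. I'll lower it gently.

```bash
python3 -m crank '[[0,0,0,-0.1,-0.1,0.6,0.7],[0,0,0,0,0,0.7,0.7],[0,0,0,0,0,0.6,0.7],[0,0,0,0,0,0.4,0.7],[0,0,0,0,0,0.2,0.7]]' >/dev/null;  python3 -m crank '[[0,0,0,0,0,0,0.7],[0,0,0,0,0,0,0.7],[0,0,0,0,0,0,0.7]]' >/dev/null; python3 d.py 0.553 -0.217 0.0538
```

```text
t 17.1 tcp [ 0.5521 -0.2182  0.0624] tool z [ 0. -0. -1.] delta cm/yaw (array([ 0.1 , -0.1 ,  0.86]), np.float64(-80.0)) F [ 0.9  0.5 -1.2] open 0.0565 grip 30.0
```

```bash
python3 -m crank '[[0,0,0,0.1,-0.1,0.3,0.7],[0,0,0,0,0,0.2,0.7],[0,0,0,0,0,0.1,0.7],[0,0,0,0,0,0,0.7],[0,0,0,0,0,0,0.7]]'|sed -n '2p;4p';  python3 -m crank '[[0,0,0,0,0,0.1,0.7],[0,0,0,0,0,0,0.7],[0,0,0,0,0,0,0.7]]' |sed -n '2p;4p'
```

```text
tool_pos: [0.5527, -0.2169, 0.0562]
ft_force: [0.2, -0.3, -0.6]
tool_pos: [0.5528, -0.2169, 0.0552]
ft_force: [-0.3, -0.4, -1.9]
```

```bash
python3 -m crank '[[0,0,0,0,0,0.05,0.7],[0,0,0,0,0,0,0.7],[0,0,0,0,0,0,0.7]]'|sed -n '2p;4p'
```

```text
tool_pos: [0.5527, -0.2169, 0.0547]
ft_force: [0.2, -0.6, -1.9]
```

```bash
python3 -m crank '[[0,0,0,0,0,0.05,0.7],[0,0,0,0,0,0,0.7],[0,0,0,0,0,0,0.7]]'|sed -n '2p;4p'; python3 -m crank '[[0,0,0,0,0,0.03,0.7],[0,0,0,0,0,0,0.7],[0,0,0,0,0,0,0.7]]'|sed -n '2p;4p'
```

```text
tool_pos: [0.5527, -0.2169, 0.0542]
ft_force: [0.1, -0.2, -1.4]
tool_pos: [0.5527, -0.2169, 0.0539]
ft_force: [0.1, -0.3, -1.5]
```

```bash
python3 -m crank '[[0,0,0,0,0,0.04,0.7],[0,0,0,0,0,0,0.7],[0,0,0,0,0,0,0.7]]'|sed -n '2p;4p'
```

```text
tool_pos: [0.5528, -0.2169, 0.0538]
ft_force: [-1.8, -0.1, 3.0]
```

Contact at 3 N. Releasing and rising.

```bash
python3 -m crank '[[0,0,0,0,0,0,0.33],[0,0,0,0,0,0,0.2],[0,0,0,0,0,0,0],[0,0,0,0,0,0,0],[0,0,0,0,0,0,0]]' |sed -n '5p'; python3 -m crank '[[0,0,0,0,0,-1,0],[0,0,0,0,0,-3,0],[0,0,0,0,0,-4,0],[0,0,0,0,0,-4,0],[0,0,0,0,0,-4,0]]' >/dev/null; python3 -m crank '[[0,0,0,-4,0,-3,0],[0,0,0,-4,-4,-2,0],[0,0,0,0,-5,0,0],[0,0,0,0,-5,0,0],[0,0,0,0,0,0,0]]' >/dev/null; python3 -m crank '[[0,0,0,0,-5,0,0],[0,0,0,0,-5,0,0],[0,0,0,0,-5,0,0],[0,0,0,0,0,0,0],[0,0,0,0,0,0,0]]'
python3 - <<'E'
from station import snapshot
import cv2,numpy as np
b=cv2.resize(snapshot("side")["frame"][150:350,220:480,::-1],(520,400),interpolation=cv2.INTER_CUBIC)
a=cv2.resize(snapshot("top")["frame"][190:280,340:480,::-1],(280,180),interpolation=cv2.INTER_CUBIC)
c=np.zeros((400,800,3),np.uint8);c[:,:520]=b;c[:180,520:]=a
cv2.imwrite("pics/p7.png",c)
E
```

```text
opening: 0.0865
time: 21.1
tool_pos: [0.4317, 0.05, 0.2607]
tool_rot: [0.0, 0.996, 0.089, 0.001]
ft_force: [0.9, 0.2, 0.2]
opening: 0.0884
gripper_force: 0.0
```

View pics/p7.png

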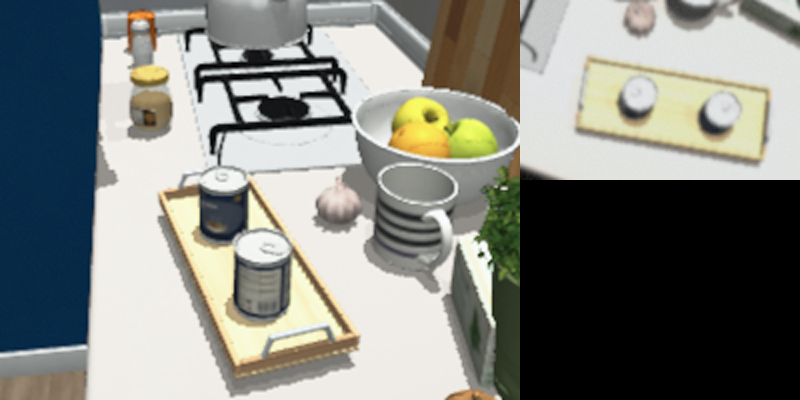

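Both tins stand upright in the tray, with tops at (638,92) and (720,107) in the top crop. The rim corners are at about (590,57), (770,88), (762,160) and (578,128). A check in numbers before handing in:

Run:
```python
from h import *
from station import snapshot
t=snapshot("top"); c=lambda x,y:((x-520)/2+340-.25,y/2+190-.25)
q=np.array([ray(t,*c(*p),.037) for p in((590,57),(770,88),(762,160),(578,128))]); m=q.mean(0)
a=(q[1]+q[2]-q[0]-q[3])/2; u=a/np.linalg.norm(a); n=np.array([-u[1],u[0]]); print(m)
for p in((638,92),(720,107)): d=ray(t,*c(*p),.095)-m; print(d@u,d@n)
```

```text
[ 0.56730747 -0.27936399]
-0.06667077210428754 -0.0016413825581993184
0.061169586027430334 -0.003007190209756577
```

```bash
python3 -c "
from station import arm
print(arm.close_job())"
```

```text
the job is handed in; nothing more can be done
None
```

Both tins stand upright in the tray, about 67 mm and 61 mm either side of its middle (top-camera measurement). The tray looks level and about 3 mm from its first measured position, within measurement error. The honey jar, salt shaker and garlic were left alone, and the job is handed in; it returned no verdict.

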